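Weigh a fallen reagent bottle on the bench balance

TASK

Weigh the bottle with the blue cap that is lying on the bench: with the pan still empty, press the balance's red power key fully down and then its blue tare key, then stand the bottle upright on the middle of the pan, set down gently and let go, and press the green print key to log the mass. Press one key at a time, keep off the grey units key, and leave the bottle standing on the pan. Do not drop or knock over the bottle, and leave the orange-capped bottle and the tip box where they are.

Things in the scene. Friction and masses are not known exactly. Their poses are not given: they have to be found in the camera images.
- balance: Bench balance, fixed, white and grey, 300 mm deep (x), 220 mm wide (y): square steel pan on top at the back, dark sloping keypad with display and four coloured keys in front. Origin: centre of its underside; x from keypad to pan, y to the left seen from the robot. The pan, 82 mm up, is its highest part; the panel rises at 10 degrees from 46 mm at the front to 66 mm.
- pan_centre (a point): centre of the top face of the steel weighing pan, 160 x 160 mm, flat, sides along the balance's x and y, 82 mm above the bench; z up.
- key_power_top (a point): top centre of the red power key (30 mm wide by 26 mm) in the row of four on the balance's sloping panel, leftmost seen from the robot. z: normal of the 10 degree slope; x: up the slope to the pan. The key's top stands 7 mm off the panel, so 2 mm at the bottom of its stroke. Neighbouring keys are 16 mm apart edge to edge.
- key_units_top (a point): top centre of the grey units key (30 mm wide by 26 mm) in the row of four on the balance's sloping panel, second from the left; not to be pressed. z: normal of the 10 degree slope; x: up the slope to the pan. The key's top stands 7 mm off the panel, so 2 mm at the bottom of its stroke. Neighbouring keys are 16 mm apart edge to edge.
- key_tare_top (a point): top centre of the blue tare key (46 mm wide by 26 mm) in the row of four on the balance's sloping panel, third from the left, the widest. z: normal of the 10 degree slope; x: up the slope to the pan. The key's top stands 7 mm off the panel, so 2 mm at the bottom of its stroke. Neighbouring keys are 16 mm apart edge to edge.
- key_print_top (a point): top centre of the green print key (30 mm wide by 26 mm) in the row of four on the balance's sloping panel, rightmost seen from the robot. z: normal of the 10 degree slope; x: up the slope to the pan. The key's top stands 7 mm off the panel, so 2 mm at the bottom of its stroke. Neighbouring keys are 16 mm apart edge to edge.
- key_power (a joint): stroke of the red power key in m: 0 up, 0.005 fully down (it counts as pressed beyond 0.003). A spring key: starts to move at 1.5 N, reaches the bottom at 4.5 N, comes back up by itself.
- key_units (a joint): stroke of the grey units key in m: 0 up, 0.005 fully down (it counts as pressed beyond 0.003). A spring key: starts to move at 1.5 N, reaches the bottom at 4.5 N, comes back up by itself.
- key_tare (a joint): stroke of the blue tare key in m: 0 up, 0.005 fully down (it counts as pressed beyond 0.003). A spring key: starts to move at 1.5 N, reaches the bottom at 4.5 N, comes back up by itself.
- key_print (a joint): stroke of the green print key in m: 0 up, 0.005 fully down (it counts as pressed beyond 0.003). A spring key: starts to move at 1.5 N, reaches the bottom at 4.5 N, comes back up by itself.
- bottle_mid (a point): centre (half-way up, on the axis) of the bottle to weigh: closed, rigid, white, square, 50 x 50 x 115 mm, about 0.14 kg, its top 25 mm a round blue cap of 39 mm diameter. z: base to cap; x, y: square to its flat sides, flat from the base to 24 mm above the centre. It starts lying on a flat side, centre 25 mm up, left or right of the balance, cap pointing away from the robot (within 0.4 rad of +x).
- spare_bottle: bystander: the same kind of bottle with an orange cap, standing beyond, 115 mm tall, loose; origin: centre of its underside. Leave it alone.
- tip_box: bystander: closed blue pipette-tip box, 84 x 122 x 63 mm, loose, on the other side of the balance from the fallen bottle; origin: centre of its underside. Leave it alone.
There are look-alikes about, which are no part of the job. Leave any turquoise look-alike of the part that bears bottle_mid alone.

How it is judged (in metres and radians):
On the way, in this order (a step that is already met when the one before it is completed fails the run):
1. the power key is pressed with the pan empty (value of joint key_power above 0.003 m and not (contact force between bottle and balance above 0.05 N)), for 0.1 s.
2. then the tare key is pressed with the pan empty (value of joint key_tare above 0.003 m and not (contact force between bottle and balance above 0.05 N)), for 0.1 s.
3. then the bottle stands upright on the middle of the pan, let go and still (angle between bottle_mid's own z axis and vertical below 0.1 rad and horizontal distance between bottle_mid and pan_centre below 0.045 m and z of bottle_mid in the frame of pan_centre between 0.051 and 0.064 m and contact force between each of the arm, the fingers and bottle below 0.1 N and linear speed of bottle below 0.03 m/s), for 0.3 s.
4. then the print key is pressed while the bottle stands there (all of step 3 and value of joint key_print above 0.003 m), for 0.1 s.
At the end, for the whole second after the job is handed in: The bottle stands upright (within 0.1 rad) on the pan, its centre within 45 mm of the pan's centre, let go and at rest, and all four keys are up again (all of step 3 and value of joint each of key_power, key_units, key_tare, key_print below 0.0015 m); the robot touches nothing.
It fails at once if the grey units key is pressed, or two keys are down together (value of joint key_units above 0.003 m or value of joint each of key_power, key_tare above 0.003 m or value of joint each of key_power, key_print above 0.003 m or value of joint each of key_tare, key_print above 0.003 m).
It fails at once if the power or the tare key is pressed with the bottle on the balance (contact force between bottle and balance above 0.05 N and value of joint any of key_power, key_tare above 0.003 m).
It fails at once if the print key is pressed while the bottle does not stand upright on the pan (value of joint key_print above 0.003 m and not (angle between bottle_mid's own z axis and vertical below 0.15 rad and horizontal distance between bottle_mid and pan_centre below 0.045 m and z of bottle_mid in the frame of pan_centre between 0.051 and 0.064 m)).
It fails at once if the bottle is dropped or knocked over: it moves faster than 0.5 m/s while not held (linear speed of bottle above 0.5 m/s and contact force between the fingers and bottle below 0.1 N).
It fails at once if the orange-capped bottle or the tip box is shifted by more than 30 mm (distance of any of spare_bottle, tip_box from where it was at the start of the episode above 0.03 m).
It also fails if it takes over 67 s, if anything falls off the work surface, if the arm or the gripper's body presses on something with over 40 N, if the wrist force passes 120 N, or if a joint passes its speed limit or range.

ROBOT

A 7-joint arm with a two-finger parallel gripper is mounted at the origin on the work surface. World frame = base frame: x ahead of the robot, y to its left, z up, the work surface at z = 0. Lengths are in m, angles in degrees, forces in N, time in s.
With the tool pointing down it reaches from about 0.425 to 0.875 m from the base axis. Payload 4.7 kg.
Tool frame: the origin (TCP) lies midway between the tips of the shut fingers; the grasp point (between the pads) lies 19 mm behind it; z points along the fingers, x is the direction in which the jaws open and shut, and the axes are right-handed (so a half turn about z gives the same grasp; the last joint's range is limited). The gripper opens to 87 mm and grips with 3 to 60 N. Pads are 19 mm wide; open, the fingers measure 117 mm over their backs; the gripper's body (75 mm by 190 mm) begins 51 mm behind the grasp point.
Start: joints at [77.813, 18.392, -4.016, 83.108, 1.295, 78.541, -3.26], TCP at [0.146, -0.633, 0.223] pointing down, gripper open.
Joint ranges: [-163.93, 163.93], [-17.29, 119.83], [-79.2, 71.16], [3.27, 140.29], [-89.18, 269.18], [5.43, 117.66], [-154.24, 154.24]. Speed limits (degrees/s): [147.25, 147.25, 180, 180, 180, 180, 180].

INTERFACE

Orientations are given as [roll, pitch, yaw] about the fixed x, y, z axes, in that order (R = Rz(yaw) Ry(pitch) Rx(roll)).
In Python, from cell import telemetry, optics, env gives the robot as it stands.
- The arm moves only by the tool arm_command, never from a script. Its arguments are lists of equal length, an entry for each row: "translation": the shift along the tool's x, y, z in cm, a list of three; "twist": the turn about the tool's z in degrees. In form: {"translation": [[x, y, z], ...], "twist": [twist, ...]}. A call has 1 to 10 rows; each row shifts and turns the pose as measured when the row begins, along the tool's axes as they then stand; what a row does not reach is not made up. A row lasts 1/8 s, in which the tool goes at most 62.5 mm and 10.7 degrees, less where a joint would pass 70% of its speed; a pose out of reach is approached as far as the arm can. A call is refused whole if a number of a shift passes 6.25 or a number of a turn 10.7, either way. A call with a gripper value outside its range is refused whole. "grip" is the opening in per cent of the stroke, from 0 (shut) to 100 (fully open), set as the call begins (left out, the last holds). The fingers move at their own pace and stop on an object; "force" is the grip in N (left out, the last holds). Time passes only in rows, so rows that do not move let the fingers close. It gives the time, the measured TCP pose, the force and the opening at its end, in the units of the state.
- telemetry.get_obs(): the state, without advancing time (a new reading comes with each control period).
- optics.read_camera(name): name is "scene" or "top" or "wrist"; returns a dict with "img" (420x560x3 uint8, blue, green, red), "fx", "fy", "cx", "cy" (pixels), "extrinsics" (4x4, takes a point from camera to world coordinates); the wrist camera has in their place "hand_eye" (4x4, takes a point from camera to tool coordinates, whose origin is the TCP and whose axes are the tool frame's). Camera axes: x right, y up, looking along -z (the intrinsics and any distortion apply to the point x, -y, -z); pixel columns grow to the right and rows downward; lengths in m; the calibration is good to about 2 mm. A picture is of the moment at which its call begins: read the wrist's pose just before it. There is no depth.
- env.sign_off(): hands the job in, once; it reports no verdict.
The state is a dict: "time_s": time; "qpos": joint angles; "joint_velocities": joint speeds; "effort": joint torques, N m; "tool_pos": TCP position; "tool_rot": TCP orientation; "force": force on the tool from outside, world axes, zero at the start; "wrist_torque": the same for the moment, N m; "grip_width": finger opening in m.
Only numpy, scipy, OpenCV 4.12 (cv2) and the standard library are available. Lean on these libraries where they do the work, as an engineer would, in place of code of your own. Each camera call takes 0.05 s, during which the arm holds its last target. There are 200 camera calls.

## Working session

There is one attempt and no reset: what is moved stays moved. The work goes in short steps, Python scripts to look and compute and a tool call to move; the robot and the scene stay as the last step left them, time stands still between calls to the robot, and variables do not carry over. Pictures are saved under pics/ and viewed, about 8 in all and at most 12, crops included, and the job is handed in when it is done.

Besides the shell and the picture viewer there is one more tool, called after "Request:" as a command line: name --pt "numbers of a row" for each row, then --argument value for the rest. arm_command: Moves the arm, as the interface text tells. Its arguments: {"type":"object","properties":{"translation":{"type":"array","items":{"type":"array","items":{"type":"number"}}},"twist":{"type":"array","items":{"type":"number"}},"grip":{"type":"number"},"force":{"type":"number"}},"required":["translation","twist"]}

```bash
mkdir -p pics; ls
python3 - <<'E'
from cell import telemetry, optics, env
import cv2,numpy as np
o=telemetry.get_obs();print({k:np.round(v,3).tolist() for k,v in o.items()})
a=[]
for n in("scene","top"):
    c=optics.read_camera(n);cv2.imwrite(f"pics/{n}0.png",c["img"])
    print(n,{k:np.round(v,4).tolist() for k,v in c.items() if k!="img"})
E
```

```text
pics
{'time_s': 0.0, 'qpos': [77.813, 18.441, -4.014, 83.177, 1.296, 78.541, -3.261], 'joint_velocities': [0.009, -0.037, 0.103, -0.02, -0.025, -0.027, -0.015], 'effort': [-0.001, -49.129, -0.404, -31.253, -0.064, 0.044, 0.0], 'tool_pos': [0.146, -0.633, 0.221], 'tool_rot': [179.993, 0.114, -77.005], 'force': [0.844, 0.144, 0.33], 'wrist_torque': [0.028, 0.03, -0.017], 'grip_width': 0.087}
scene {'fx': 528.7075, 'fy': 528.7075, 'cx': 275.514, 'cy': 202.2325, 'extrinsics': [[0.6507, -0.5451, 0.5286, 1.2753], [0.7591, 0.4822, -0.4373, -0.6633], [-0.0165, 0.6859, 0.7275, 1.1343], [0.0, 0.0, 0.0, 1.0]]}
top {'fx': 484.3385, 'fy': 484.3385, 'cx': 285.5829, 'cy': 217.9732, 'extrinsics': [[0.0265, 0.9949, -0.0969, 0.3639], [-0.9996, 0.0265, -0.001, -0.0393], [0.0016, 0.0969, 0.9953, 1.3098], [0.0, 0.0, 0.0, 1.0]]}
```

View pics/scene0.png

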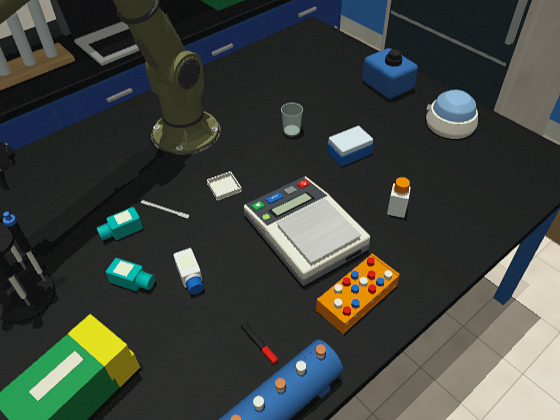

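View pics/top0.png

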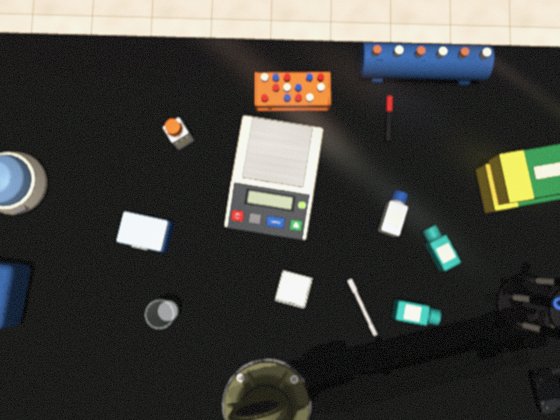

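The candidates are a white bottle with a blue cap at top (395,213), turquoise look-alikes at (441,248) and (417,313), and an orange-capped standing bottle at (177,132). The white one fits: white body, blue cap, lying with its cap away from the robot. Next I'll measure it and confirm with a crop.

```bash
cat > h.py <<'E'
import numpy as np,cv2
from cell import telemetry,optics,env
from scipy.spatial.transform import Rotation as R
def cam(n):
    o=telemetry.get_obs();c=optics.read_camera(n)
    if n=="wrist":
        T=np.eye(4);T[:3,:3]=R.from_euler("xyz",o["tool_rot"],degrees=True).as_matrix();T[:3,3]=o["tool_pos"]
        c["extrinsics"]=T@np.array(c["hand_eye"])
    return c
def ray(c,px,z):
    E=np.array(c["extrinsics"]);d=E[:3,:3]@[(px[0]-c["cx"])/c["fx"],-(px[1]-c["cy"])/c["fy"],-1]
    return E[:3,3]+d*(z-E[2,3])/d[2]
def proj(c,P):
    E=np.array(c["extrinsics"]);p=E[:3,:3].T@(np.array(P)-E[:3,3])
    return c["cx"]-c["fx"]*p[0]/p[2],c["cy"]+c["fy"]*p[1]/p[2]
def blobs(c,lo,hi,box=None,amin=15):
    m=cv2.inRange(cv2.cvtColor(c["img"],cv2.COLOR_BGR2HSV),lo,hi)
    if box: k=np.zeros_like(m);x0,y0,x1,y1=box;k[y0:y1,x0:x1]=1;m=m*k
    cs,_=cv2.findContours(m,cv2.RETR_EXTERNAL,cv2.CHAIN_APPROX_NONE)
    return [(cv2.contourArea(q),cv2.minAreaRect(q)) for q in sorted(cs,key=cv2.contourArea,reverse=True) if cv2.contourArea(q)>=amin]
E
python3 - <<'E'
from h import *
c=cam("top");s=cam("scene")
B=(222,205,312,242);SB=(240,170,320,225)
for n,lo,hi in(("red",(0,120,80),(8,255,255)),("blue",(100,120,60),(130,255,255)),("green",(45,100,60),(85,255,255))):
    for nm,C,b in(("top",c,B),("scene",s,SB)):
        for a,r in blobs(C,lo,hi,b,8)[:2]: print(n,nm,a,np.round(r,1) if 0 else [np.round(q,1).tolist() for q in r],ray(C,r[0],.062).round(4))
for nm,C,b in(("top",c,(370,180,415,245)),("scene",s,(165,240,212,300))):
    for n,lo,hi,z in(("cap",(100,120,50),(130,255,255),.025),("body",(0,0,90),(180,90,255),.05)):
        for a,r in blobs(C,lo,hi,b,30)[:1]:
            print(n,nm,a,[np.round(q,1).tolist() for q in r],ray(C,r[0],z).round(4),[ray(C,p,z)[:2].round(4).tolist() for p in cv2.boxPoints(r)])
for a,r in blobs(c,(0,0,150),(180,60,255),(220,110,330,245),300)[:3]: print("bal",a,[np.round(q,1).tolist() for q in r],[ray(c,p,.07)[:2].round(4).tolist() for p in cv2.boxPoints(r)])
k=lambda im,x0,y0,x1,y1,f:cv2.resize(im[y0:y1,x0:x1],None,fx=f,fy=f,interpolation=cv2.INTER_CUBIC)
cv2.imwrite("pics/crop.png",k(c["img"],220,110,420,250,4))
E
```

```text
red top 107.0 [[237.1, 215.4], [12.2, 10.6], 11.3] [0.4887 0.0876 0.062 ]
red scene 52.0 [[303.0, 183.5], [6.8, 10.9], 60.3] [0.4923 0.0888 0.062 ]
blue top 154.0 [[275.0, 221.5], [17.6, 10.2], 9.5] [ 0.4755 -0.011   0.062 ]
blue scene 100.5 [[274.0, 197.5], [7.5, 16.6], 65.6] [ 0.4795 -0.0101  0.062 ]
green top 95.5 [[295.5, 225.0], [10.0, 11.0], 90.0] [ 0.4678 -0.0642  0.062 ]
green scene 63.5 [[257.8, 205.1], [7.2, 11.2], 63.4] [ 0.4719 -0.0627  0.062 ]
cap top 119.5 [[399.7, 195.1], [15.1, 10.3], 15.9] [ 0.5586 -0.3419  0.025 ] [[0.5502, -0.3187], [0.5772, -0.3262], [0.567, -0.3652], [0.5401, -0.3576]]
body top 683.0 [[394.0, 217.2], [21.4, 35.3], 17.1] [ 0.4963 -0.3214  0.05  ] [[0.4593, -0.2814], [0.5487, -0.3079], [0.5335, -0.3616], [0.4442, -0.3347]]
cap scene 211.5 [[194.4, 285.0], [16.7, 15.8], 66.8] [ 0.5516 -0.3363  0.025 ] [[0.5224, -0.3485], [0.5309, -0.3097], [0.5803, -0.3242], [0.5716, -0.362]]
body scene 575.5 [[187.5, 266.8], [35.9, 20.9], 69.0] [ 0.5104 -0.3253  0.05  ] [[0.4479, -0.3335], [0.4608, -0.2813], [0.5702, -0.3175], [0.5568, -0.3665]]
bal 5765.0 [[273.5, 176.7], [83.7, 113.3], 9.5] [[0.4606, 0.1223], [0.7561, 0.0849], [0.7249, -0.1325], [0.4309, -0.0904]]
bal 478.0 [[269.7, 199.5], [44.2, 12.0], 9.5] [[0.5239, 0.0629], [0.5548, 0.0588], [0.5389, -0.0544], [0.508, -0.0501]]
```

View pics/crop.png

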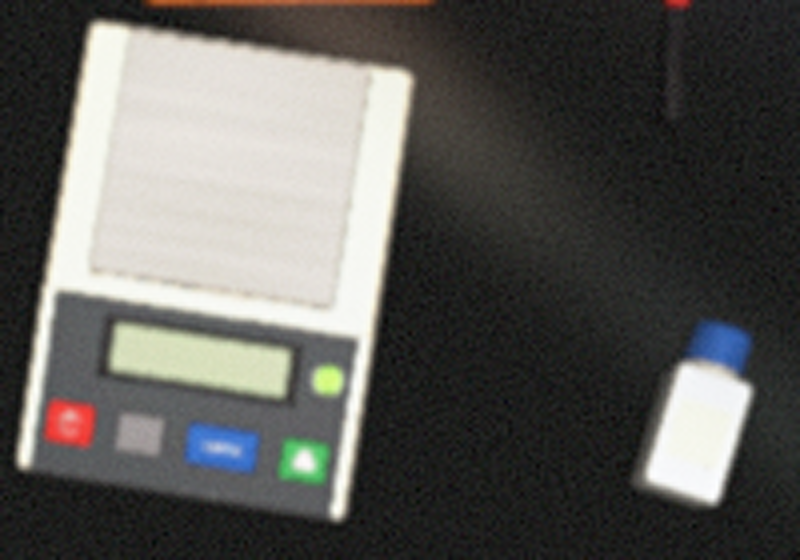

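The crop confirms the target: white body, blue cap, lying at roughly -17° yaw. The balance yaw is about -7.7°, and its keys read red, grey, blue, green from left to right. I'll move off with the fingers shut.

Request:
arm_command --pt "0 0 0" --pt "0 0 0" --pt "-4 -3.3 0" --pt "-4 -3.3 0" --pt "-4 -3.3 0" --pt "-4 -3.3 0" --pt "-4 -3.3 0" --pt "-4 -3.3 0" --pt "-4 -3.3 0" --pt "-4 -3.3 0" --twist '[10.4, 10.4, 0, 0, 0, 0, 0, 0, 0, 0]' --grip 0 --force 20

```text
time_s: 1.45
tool_pos: [0.4587, -0.3517, 0.219]
tool_rot: [179.8, 0.1, -99.2]
force: [1.2, -0.2, 0.2]
grip_width: 0.0016
```

```bash
cat >> h.py <<'E'
def d(t,yaw=None):
    o=telemetry.get_obs();r=R.from_euler("xyz",o["tool_rot"],degrees=True).as_matrix()
    print("delta cm",(100*r.T@(np.array(t)-o["tool_pos"])).round(2),"twist",None if yaw is None else round(o["tool_rot"][2]-yaw,1),"at",np.round(o["tool_pos"],4),"f",np.round(o["force"],1))
E
python3 -c "
from h import *
d([.4905,.088,.1],-97.7)
c=cam('wrist');cv2.imwrite('pics/w1.png',c['img'])"
```

```text
delta cm [-43.9    3.84  11.96] twist -1.5 at [ 0.4587 -0.3517  0.219 ] f [ 1.2 -0.2  0.2]
```

Request:
arm_command --pt "-5 0.4 0" --pt "-5 0.4 0" --pt "-5 0.4 0.5" --pt "-5 0.4 0.5" --pt "-5 0.4 1" --pt "-5 0.4 1" --pt "-5 0.4 1" --pt "-5 0.4 1" --pt "-3.5 0.3 1" --pt "0 0 0" --twist '[-1.5, 0, 0, 0, 0, 0, 0, 0, 0, 0]'

```text
time_s: 2.75
tool_pos: [0.4851, 0.1073, 0.1596]
tool_rot: [-179.8, 0.3, -96.7]
force: [-0.1, -0.9, 0.0]
grip_width: 0.0005
```

Run:
```python
from h import *
d([.4905,.088,.1],-97.7)
c=cam('wrist')
for n,lo,hi in(("red",(0,120,80),(8,255,255)),("blue",(100,120,60),(130,255,255)),("green",(45,100,60),(85,255,255))):
    for a,r in blobs(c,lo,hi,None,200)[:3]: print(n,a,[np.round(q,1).tolist() for q in r],ray(c,r[0],.059).round(4))
cv2.imwrite('pics/w2.png',c['img'])
```

```text
delta cm [ 1.89 -0.74  5.95] twist 1.0 at [0.4851 0.1073 0.1596] f [-0.1 -0.9  0. ]
red 835.5 [[301.0, 203.5], [27.0, 32.0], 90.0] [0.4901 0.0881 0.059 ]
blue 2803.0 [[71.4, 250.4], [145.3, 59.7], 3.9] [0.4698 0.3058 0.059 ]
blue 1417.5 [[412.5, 206.0], [28.0, 57.0], 90.0] [ 0.4763 -0.0102  0.059 ]
green 932.0 [[473.0, 207.0], [28.0, 40.0], 90.0] [ 0.4692 -0.0635  0.059 ]
```

View pics/w2.png

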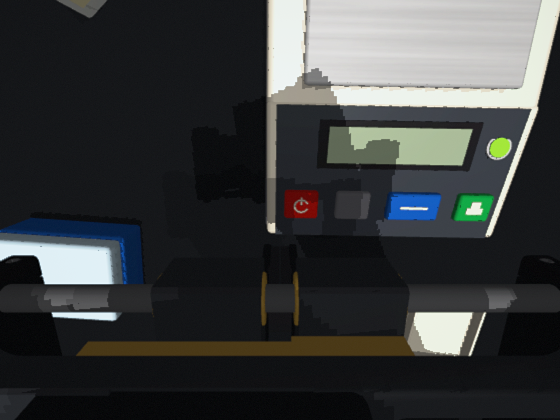

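The wrist view shows red (301,204), blue (412,206) and green (473,207). Rays cast from these agree with the top and scene cameras to 1–3 mm. Next I'll descend over the red key.

Request:
arm_command --pt "1.9 -0.7 1" --pt "0 0 2" --pt "0 0 2" --pt "0 0 2" --pt "0 0 0.5" --pt "0 0 0" --twist '[1, 0, 0, 0, 0, 0]'

```text
time_s: 3.55
tool_pos: [0.4931, 0.0672, 0.081]
tool_rot: [-179.7, -0.1, -99.3]
force: [-0.1, -0.2, 0.1]
grip_width: 0.0005
```

```bash
python3 -c "
from h import *
d([.4901,.0881,.059],-97.8)"
```

```text
delta cm [-2.01  0.65  2.2 ] twist -1.5 at [0.4931 0.0672 0.081 ] f [-0.1 -0.2  0.1]
```

Request:
arm_command --pt "-1 0.3 0" --pt "0 0 0" --pt "0 0 0" --twist '[0, 0, 0]'

```text
time_s: 3.92
tool_pos: [0.4932, 0.0778, 0.0828]
tool_rot: [-179.5, -0.1, -99.3]
force: [0.1, -0.0, -0.1]
grip_width: 0.0006
```

```bash
python3 -c "
from h import *
d([.4901,.0881,.059],-97.8)"
```

```text
delta cm [-0.97  0.49  2.37] twist -1.5 at [0.4932 0.0778 0.0828] f [ 0.1 -0.  -0.1]
```

Request:
arm_command --pt "-0.9 0.5 0" --pt "0 0 0" --pt "0 0 0" --twist '[-1.5, 0, 0]'

```text
time_s: 4.3
tool_pos: [0.4896, 0.0888, 0.0832]
tool_rot: [-179.5, -0.1, -97.6]
force: [-0.5, 0.2, -0.6]
grip_width: 0.0007
```

Request:
arm_command --pt "0 0 0.8" --pt "0 0 0.6" --pt "0 0 0" --twist '[0, 0, 0]'

```text
time_s: 4.68
tool_pos: [0.4894, 0.0883, 0.0678]
tool_rot: [-179.5, -0.1, -97.7]
force: [0.1, 0.6, 0.7]
grip_width: 0.0004
```

```bash
python3 -c "
from h import *
d([.4901,.0881,.059],-97.8)"
```

```text
delta cm [ 0.01 -0.06  0.88] twist 0.1 at [0.4894 0.0883 0.0678] f [0.1 0.6 0.7]
```

Position is within 1 mm. I'll press in small steps.

Request:
arm_command --pt "0 0 0.3" --pt "0 0 0.3" --pt "0 0 0.2" --pt "0 0 0" --twist '[0, 0, 0, 0]'

```text
time_s: 5.18
tool_pos: [0.49, 0.0881, 0.0596]
tool_rot: [-179.5, -0.1, -97.7]
force: [-0.2, -0.5, 1.4]
grip_width: 0.0002
```

Request:
arm_command --pt "0 0 0.2" --pt "0 0 0.2" --pt "0 0 0" --twist '[0, 0, 0]'

```text
time_s: 5.55
tool_pos: [0.4906, 0.0881, 0.0562]
tool_rot: [-179.4, -0.1, -97.7]
force: [-1.7, -0.2, 2.9]
grip_width: 0.0004
```

Request:
arm_command --pt "0 0 0.2" --pt "0 0 0.2" --pt "0 0 0" --twist '[0, 0, 0]'

```text
time_s: 5.92
tool_pos: [0.4907, 0.0881, 0.0559]
tool_rot: [-179.4, -0.3, -97.7]
force: [-2.2, -0.2, 3.2]
grip_width: 0.0004
```

Request:
arm_command --pt "0 0 0.2" --pt "0 0 0.1" --twist '[0, 0]'

```text
time_s: 6.18
tool_pos: [0.4908, 0.0881, 0.0555]
tool_rot: [-179.5, -0.4, -97.7]
force: [-4.5, -0.9, 12.7]
grip_width: 0.0004
```

Request:
arm_command --pt "0 0 0.2" --pt "0 0 0.2" --twist '[0, 0]'

```text
time_s: 6.42
tool_pos: [0.4908, 0.088, 0.0551]
tool_rot: [-179.5, -0.6, -97.7]
force: [-8.0, -1.9, 21.7]
grip_width: 0.0003
```

Request:
arm_command --pt "0 0 -1" --pt "0 0 -1" --pt "0 0 0" --pt "0 0 0" --twist '[0, 0, 0, 0]'

```text
time_s: 6.92
tool_pos: [0.4903, 0.0884, 0.0754]
tool_rot: [-179.5, -0.5, -97.7]
force: [-0.4, 0.5, 0.0]
grip_width: 0.0003
```

```bash
python3 -c "
from h import *
d([.4763,-.0102,.068],-97.8)"
```

```text
delta cm [9.95 0.07 0.83] twist 0.1 at [0.4903 0.0884 0.0754] f [-0.4  0.5  0. ]
```

The power key bottomed out hard at 21.7 N and released. Tare is next.

Request:
arm_command --pt "2 0 0" --pt "3 0 0" --pt "3 0 0" --pt "1.5 0 0" --pt "0 0 0" --pt "0 0 0" --twist '[0, 0, 0, 0, 0, 0]'

```text
time_s: 7.68
tool_pos: [0.4755, -0.0071, 0.0733]
tool_rot: [-179.7, -0.5, -97.6]
force: [0.1, -0.2, -0.0]
grip_width: 0.0004
```

```bash
python3 -c "
from h import *
d([.4763,-.0102,.062],-97.8)"
```

```text
delta cm [ 0.28 -0.11  1.14] twist 0.2 at [ 0.4755 -0.0071  0.0733] f [ 0.1 -0.2 -0. ]
```

Request:
arm_command --pt "0.3 -0.1 0.2" --pt "0 0 0.3" --pt "0 0 0.3" --pt "0 0 0.3" --pt "0 0 0.3" --twist '[0, 0, 0, 0, 0]'

```text
time_s: 8.3
tool_pos: [0.4768, -0.0082, 0.0586]
tool_rot: [-179.7, -0.4, -97.4]
force: [0.3, -0.5, 2.1]
grip_width: 0.0005
```

Request:
arm_command --pt "0 0 0.2" --pt "0 0 0.2" --pt "0 0 0.2" --pt "0 0 0.2" --twist '[0, 0, 0, 0]'

```text
time_s: 8.8
tool_pos: [0.4776, -0.0083, 0.0551]
tool_rot: [-179.7, -0.6, -97.4]
force: [-8.7, 1.1, 21.8]
grip_width: 0.0006
```

Request:
arm_command --pt "0 0 0.1" --pt "0 0 -1" --pt "0 0 -3" --pt "0 0 -4" --pt "0 0 -4" --pt "0 0 0" --twist '[0, 0, 0, 0, 0, 0]' --grip 0

```text
time_s: 9.55
tool_pos: [0.4763, -0.0065, 0.1788]
tool_rot: [-179.9, -0.6, -97.4]
force: [0.2, 0.1, 0.4]
grip_width: 0.0004
```

```bash
python3 -c "
from h import *
d([.48,-.325,.19],-107)"
```

```text
delta cm [31.55 -4.45 -0.79] twist 9.6 at [ 0.4763 -0.0065  0.1788] f [0.2 0.1 0.4]
```

Request:
arm_command --pt "3 -0.6 0" --pt "5 -0.6 0" --pt "5 -0.6 0" --pt "5 -0.6 0" --pt "5 -0.6 0" --pt "5 -0.6 0" --pt "2 -0.4 0" --pt "0 0 0" --pt "0 0 0" --twist '[0, 0, 0, 0, 0, 0, 5, 4.5, 0]' --grip 100

```text
time_s: 10.68
tool_pos: [0.4725, -0.3163, 0.17]
tool_rot: [179.4, -0.4, -107.0]
force: [0.7, -0.6, -0.9]
grip_width: 0.0814
```

Run:
```python
from h import *
d([.528,-.334,.1],-107)
c=cam('wrist')
for n,lo,hi,z in(("cap",(100,120,50),(130,255,255),.025),("body",(0,0,110),(180,70,255),.05)):
    for a,r in blobs(c,lo,hi,None,300)[:3]: print(n,a,[np.round(q,1).tolist() for q in r],ray(c,r[0],z).round(4),[ray(c,p,z)[:2].round(4).tolist() for p in cv2.boxPoints(r)])
cv2.imwrite('pics/w3.png',c['img'])
```

```text
delta cm [ 0.03 -5.89  6.94] twist 0.0 at [ 0.4725 -0.3163  0.17  ] f [ 0.7 -0.6 -0.9]
cap 1232.0 [[277.5, 112.5], [43.0, 31.0], -0.0] [ 0.5526 -0.3398  0.025 ] [[0.5451, -0.3157], [0.5718, -0.3246], [0.56, -0.3632], [0.5329, -0.3555]]
body 8081.0 [[9.5, 165.7], [220.6, 67.2], 68.7] [ 0.5797 -0.0916  0.05  ] [[0.6643, -0.0758], [0.6652, -0.136], [0.4787, -0.1105], [0.4729, -0.0362]]
body 4750.5 [[277.5, 175.0], [94.0, 55.0], 90.0] [ 0.4996 -0.3235  0.05  ] [[0.547, -0.3125], [0.5327, -0.3592], [0.4475, -0.3355], [0.4633, -0.2843]]
body 1971.0 [[374.0, 299.5], [134.0, 21.0], -0.0] [ 0.3423 -0.382   0.05  ] [[0.3509, -0.3108], [0.3755, -0.3176], [0.3339, -0.4519], [0.3082, -0.4482]]
```

View pics/w3.png

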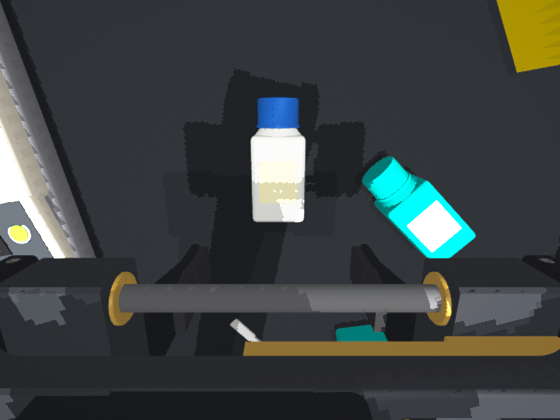

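The bottle is centred at column 277 and its axis is vertical in the image, so it is aligned with the tool. The turquoise look-alike's nearest edge is at (362,180), about 20 mm outside the fingers. I'll move above the grip point.

Request:
arm_command --pt "0 -2 0" --pt "0 -2.2 0" --pt "0 -1 0" --pt "0 0 3" --pt "0 0 3" --pt "0 0 0" --twist '[0, 0, 0, 0, 0, 0]' --grip 100

```text
time_s: 11.48
tool_pos: [0.5221, -0.3282, 0.1064]
tool_rot: [179.2, -0.3, -106.3]
force: [-0.4, 0.4, 0.9]
grip_width: 0.0871
```

```bash
python3 -c "
from h import *
d([.523,-.3307,.008],-107.1)"
```

```text
delta cm [ 0.16 -0.29  9.84] twist 0.8 at [ 0.5221 -0.3282  0.1064] f [-0.4  0.4  0.9]
```

Request:
arm_command --pt "0.2 -0.2 2" --pt "0 0 3" --pt "0 0 2.5" --pt "0 0 1" --pt "0 0 0" --pt "0 0 0" --twist '[0.8, 0, 0, 0, 0, 0]'

```text
time_s: 12.22
tool_pos: [0.5252, -0.3331, 0.0224]
tool_rot: [179.7, -0.5, -107.2]
force: [-0.5, -0.6, -0.1]
grip_width: 0.0871
```

```bash
python3 -c "
from h import *
d([.523,-.3307,.008],-107.1)"
```

```text
delta cm [-0.18  0.27  1.44] twist -0.1 at [ 0.5252 -0.3331  0.0224] f [-0.5 -0.6 -0.1]
```

Request:
arm_command --pt "-0.2 0.2 0.5" --pt "0 0 0.5" --pt "0 0 0.3" --pt "0 0 0" --twist '[0, 0, 0, 0]'

```text
time_s: 12.72
tool_pos: [0.5249, -0.3313, 0.0106]
tool_rot: [179.8, -0.5, -107.2]
force: [-0.9, -0.2, 1.0]
grip_width: 0.0868
```

Request:
arm_command --pt "0 0 0" --pt "0 0 0" --pt "0 0 0" --pt "0 0 0" --pt "0 0 0" --pt "0 0 0" --twist '[0, 0, 0, 0, 0, 0]' --grip 0 --force 5

```text
time_s: 13.48
tool_pos: [0.5252, -0.3315, 0.0109]
tool_rot: [179.9, -0.5, -107.2]
force: [-0.4, 0.8, -0.7]
grip_width: 0.05
```

Request:
arm_command --pt "0 0.6 -1.2" --pt "0 0.8 -1.1" --pt "0 1.0 -0.9" --pt "0 1.1 -0.7" --pt "0 0 0" --pt "0 0 0" --twist '[0, 0, 0, 0, 0, 0]'

```text
time_s: 14.22
tool_pos: [0.4884, -0.3199, 0.0529]
tool_rot: [179.8, -0.6, -107.2]
force: [-0.1, -0.1, -2.8]
grip_width: 0.0502
```

Run:
```python
from h import *
d([.523,-.3307,.008],-107.1)
c=cam('scene')
cv2.imwrite('pics/s4.png',cv2.resize(c['img'][190:330,100:280],None,fx=4,fy=4))
```

```text
delta cm [-0.04 -3.64  4.48] twist -0.1 at [ 0.4884 -0.3199  0.0529] f [-0.1 -0.1 -2.8]
```

View pics/s4.png

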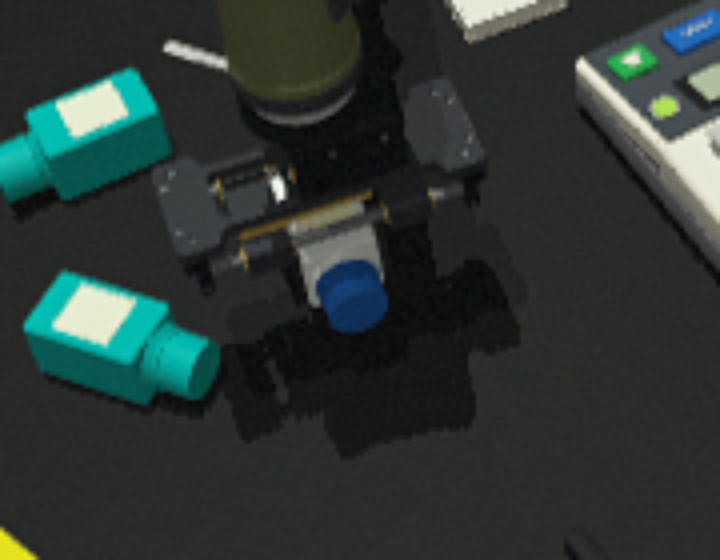

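The crop shows the bottle partly raised in the jaws with its cap at (352,295), so the pivoting works. I'll continue the arc.

Request:
arm_command --pt "0 1.1 -0.4" --pt "0 1.3 -0.4" --pt "0 1.4 -0.1" --pt "0 1.4 0.1" --pt "0 1.3 0.3" --pt "0 0 0" --pt "0 0 0" --twist '[0, 0, 0, 0, 0, 0, 0]'

```text
time_s: 15.15
tool_pos: [0.4209, -0.2988, 0.0575]
tool_rot: [179.7, -0.6, -107.2]
force: [-0.1, 0.2, -2.1]
grip_width: 0.0501
```

Run:
```python
from h import *
d([.523,-.3307,.008],-107.1)
c=cam('scene')
cv2.imwrite('pics/s5.png',cv2.resize(c['img'][170:310,100:280],None,fx=4,fy=4))
```

```text
delta cm [ -0.03 -10.72   4.9 ] twist -0.1 at [ 0.4209 -0.2988  0.0575] f [-0.1  0.2 -2.1]
```

View pics/s5.png

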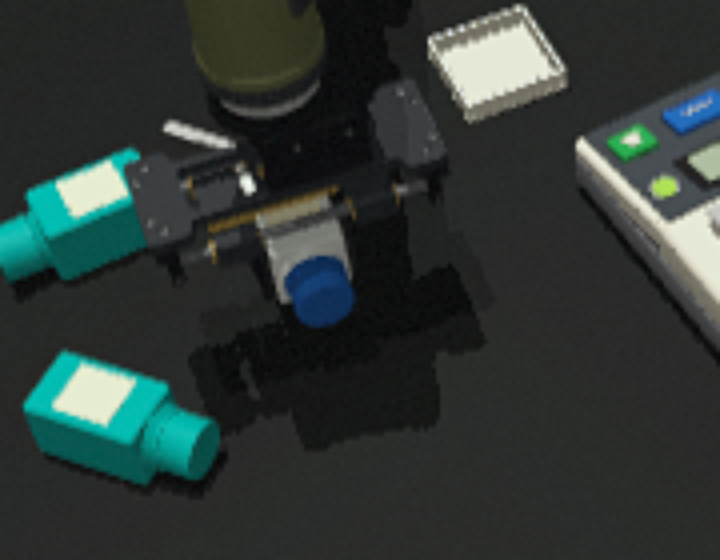

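```bash
cat >> h.py <<'E'
def tri(pts):
    A=[];b=[]
    for c,px in pts:
        E=np.array(c["extrinsics"]);v=E[:3,:3]@[(px[0]-c["cx"])/c["fx"],-(px[1]-c["cy"])/c["fy"],-1];v/=np.linalg.norm(v)
        M=np.eye(3)-np.outer(v,v);A.append(M);b.append(M@E[:3,3])
    return np.linalg.lstsq(np.vstack(A),np.hstack(b),rcond=None)[0]
E
python3 - <<'E'
from h import *
lo,hi=(100,120,50),(130,255,255)
t=cam("top");s=cam("scene");w=cam("wrist")
for n,C,b in(("top",t,(360,180,440,290)),("scene",s,(165,220,212,265)),("wrist",w,(200,0,360,260))):
    for a,r in blobs(C,lo,hi,b,10)[:2]: print(n,a,[np.round(q,1).tolist() for q in r],ray(C,r[0],.06).round(4),ray(C,r[0],.1).round(4))
bb=cv2.hconcat([cv2.resize(w['img'],(400,300)),cv2.resize(t['img'][170:290,340:500],(400,300))]);cv2.imwrite('pics/m6.png',bb)
E
```

```text
scene 209.0 [[179.7, 242.4], [16.5, 15.2], 63.4] [ 0.4382 -0.2994  0.06  ] [ 0.4694 -0.3129  0.1   ]
wrist 5194.0 [[279.5, 224.0], [70.0, 79.0], 90.0] [ 0.4432 -0.3056  0.06  ] [ 0.4567 -0.3094  0.1   ]
```

View pics/m6.png

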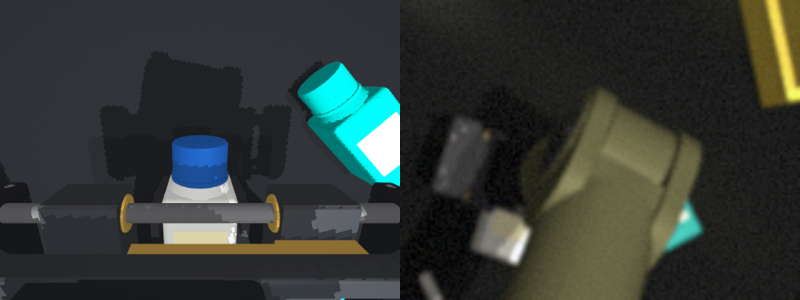

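The wrist view shows the bottle still horizontal in the jaws, cap at about (200,160), so 5 N on the flats was too stiff to pivot. I'll lay it back down and re-grip it on the round cap at 3 N, where gravity has a 45 mm lever.

Request:
arm_command --pt "0 -3 0" --pt "0 -3 0" --pt "0 -1 1" --pt "0 0 1" --pt "0 0 1" --pt "0 0 1" --pt "0 0 0.4" --pt "0 0 0" --twist '[0, 0, 0, 0, 0, 0, 0, 0]'

```text
time_s: 16.35
tool_pos: [0.4865, -0.3197, 0.0094]
tool_rot: [179.5, -0.5, -107.3]
force: [0.2, -0.1, -1.6]
grip_width: 0.0501
```

Request:
arm_command --pt "0 0 0.2" --pt "0 0 0.1" --pt "0 0 0" --twist '[0, 0, 0]'

```text
time_s: 16.73
tool_pos: [0.4869, -0.3199, 0.0086]
tool_rot: [179.6, -0.6, -107.3]
force: [-0.8, 0.8, -1.7]
grip_width: 0.0502
```

Request:
arm_command --pt "0 0 0" --pt "0 0 0" --pt "0 0 0" --pt "0 0 0" --pt "0 -1.4 0" --pt "0 -1.3 0" --pt "0 0 0" --pt "0 0 0" --twist '[0, 0, 0, 0, 0, 0, 0, 0]' --grip 100

```text
time_s: 17.73
tool_pos: [0.5154, -0.3292, 0.008]
tool_rot: [179.7, -0.6, -107.3]
force: [0.1, 0.0, -0.5]
grip_width: 0.0868
```

Run:
```python
from h import *
c=cam('wrist')
for n,lo,hi,z in(("cap",(100,120,50),(130,255,255),.025),):
    for a,r in blobs(c,lo,hi,None,300)[:3]: print(n,a,[np.round(q,1).tolist() for q in r],ray(c,r[0],z).round(4),[ray(c,p,z)[:2].round(4).tolist() for p in cv2.boxPoints(r)])
s=cam("scene")
for a,r in blobs(s,(100,120,50),(130,255,255),(150,230,230,300),10)[:2]: print("scene",a,[np.round(q,1).tolist() for q in r],ray(s,r[0],.025).round(4))
d([.5144,-.328,.008],-107.1)
```

```text
cap 2765.0 [[279.0, 262.5], [41.0, 76.0], 90.0] [ 0.5222 -0.3309  0.025 ] [[0.5391, -0.3158], [0.5273, -0.3528], [0.5045, -0.3466], [0.5168, -0.308]]
cap 479.5 [[278.5, 317.5], [11.0, 65.0], 90.0] [ 0.4902 -0.3206  0.025 ] [[0.4991, -0.3046], [0.4882, -0.3387], [0.4813, -0.3368], [0.4923, -0.3023]]
scene 159.0 [[190.1, 275.0], [12.6, 15.5], 71.6] [ 0.5187 -0.3269  0.025 ]
delta cm [-0.09  0.11  0.  ] twist -0.2 at [ 0.5152 -0.3292  0.008 ] f [ 0.1 -0.2  0.3]
```

Request:
arm_command --pt "0 -0.4 0" --pt "0 0 0" --pt "0 0 0" --pt "0 0 0" --pt "0 0 0" --pt "0 0 0" --pt "0 0 0" --pt "0 0 0" --twist '[0, 0, 0, 0, 0, 0, 0, 0]' --grip 0 --force 3

```text
time_s: 18.82
tool_pos: [0.5186, -0.3304, 0.0082]
tool_rot: [179.6, -0.6, -107.3]
force: [-0.7, -0.6, -0.4]
grip_width: 0.0388
```

Request:
arm_command --pt "0 0.4 -1.2" --pt "0 0.6 -1.2" --pt "0 0.8 -1.1" --pt "0 0.9 -1.0" --pt "0 0 0" --pt "0 0 0" --twist '[0, 0, 0, 0, 0, 0]'

```text
time_s: 19.58
tool_pos: [0.4917, -0.3217, 0.0578]
tool_rot: [179.8, -0.6, -107.3]
force: [0.7, -0.7, -0.4]
grip_width: 0.0392
```

Run:
```python
from h import *
d([.5144,-.328,.008],-107.1)
w=cam('wrist');s=cam("scene")
bb=cv2.hconcat([cv2.resize(w['img'],(400,300)),cv2.resize(s['img'][200:305,120:260],(400,300))]);cv2.imwrite('pics/m7.png',bb)
```

```text
delta cm [-0.13 -2.38  4.97] twist -0.2 at [ 0.4917 -0.3217  0.0578] f [ 0.7 -0.7 -0.4]
```

View pics/m7.png

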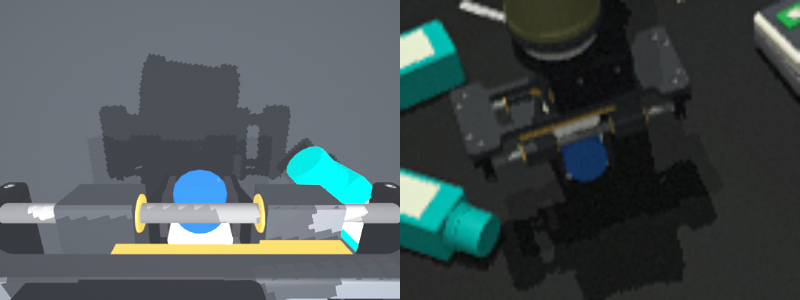

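The wrist view shows the cap's top disc now facing up at about (200,200), so the bottle is pivoting. I'll continue the arc until it hangs free.

Request:
arm_command --pt "0 0.9 -0.7" --pt "0 1.1 -0.6" --pt "0 1.2 -0.5" --pt "0 1.2 -0.4" --pt "0 1.2 -0.3" --pt "0 1.2 -0.2" --pt "0 0.6 -0.5" --pt "0 0 -0.5" --pt "0 0 0" --pt "0 0 0" --twist '[0, 0, 0, 0, 0, 0, 0, 0, 0, 0]'

```text
time_s: 20.92
tool_pos: [0.4152, -0.2971, 0.096]
tool_rot: [179.6, -0.6, -107.4]
force: [-0.5, -0.2, -1.7]
grip_width: 0.0388
```

Run:
```python
from h import *
d([.5144,-.328,.008],-107.1)
w=cam('wrist');s=cam("scene")
lo,hi=(95,100,50),(130,255,255)
for n,C,b in(("scene",s,(150,190,230,300)),("wrist",w,(200,0,360,330))):
    for a,r in blobs(C,lo,hi,b,10)[:2]: print(n,a,[np.round(q,1).tolist() for q in r],ray(C,r[0],.12).round(4))
bb=cv2.hconcat([cv2.resize(w['img'],(400,300)),cv2.resize(s['img'][180:285,100:240],(400,300))]);cv2.imwrite('pics/m8.png',bb)
```

```text
delta cm [ -0.1  -10.46   8.72] twist -0.3 at [ 0.4152 -0.2971  0.096 ] f [-0.5 -0.2 -1.7]
scene 180.5 [[173.3, 222.1], [14.8, 15.0], 76.0] [ 0.4179 -0.2949  0.12  ]
wrist 2106.0 [[279.5, 264.5], [37.0, 75.0], 90.0] [ 0.4242 -0.2997  0.12  ]
wrist 920.0 [[279.5, 320.5], [17.0, 67.0], 90.0] [ 0.393  -0.2899  0.12  ]
```

View pics/m8.png

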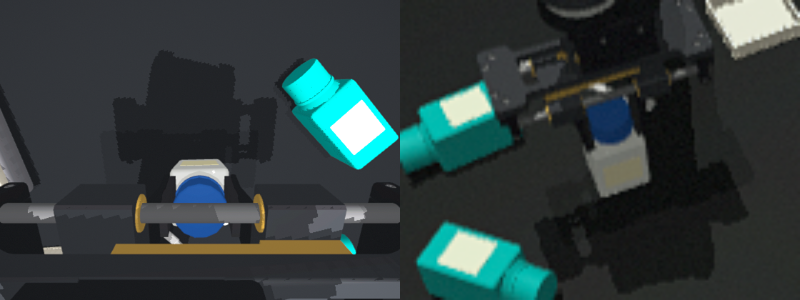

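The cap is in the jaws and the body hangs below it. I'll check the tilt by projecting an upright bottle into both views.

```bash
cat > tilt.py <<'E'
from h import *
import sys
w=cam('wrist');s=cam("scene");o=telemetry.get_obs();p=np.array(o["tool_pos"]);yaw=np.radians(o["tool_rot"][2]+90)
f=np.array([np.cos(yaw),np.sin(yaw),0]);l=np.array([-f[1],f[0],0]);g=p+[0,0,.019]
off=float(sys.argv[1]) if len(sys.argv)>1 else .1015   # grip distance above base
for t in(-20,-10,0,10,20):
    a=np.radians(t);ax=np.cos(a)*np.array([0,0,1])+np.sin(a)*f;fr=np.cos(a)*f-np.sin(a)*np.array([0,0,1]);b=g-off*ax
    P=[b+.025*fr+k*.025*l for k in(1,-1)]
    print(t,"wrist base front",[np.round(proj(w,q),0).tolist() for q in P],"scene",[np.round(proj(s,q),0).tolist() for q in P],"baseZ",np.round(b[2],3))
m=cv2.inRange(cv2.cvtColor(w["img"],cv2.COLOR_BGR2HSV),(0,0,90),(180,90,255))[:300,200:360]
ys,xs=np.nonzero(cv2.morphologyEx(m,cv2.MORPH_OPEN,np.ones((5,5))));print("wrist body top row",ys.min() if len(ys) else None,"cols",xs[ys<ys.min()+6].min()+200,xs[ys<ys.min()+6].max()+200)
u,v=np.round(proj(s,g-[0,0,.06])).astype(int)
for a,r in blobs(s,(0,0,90),(180,90,255),(u-20,v-25,u+20,v+30),20)[:2]: print("scene body",a,cv2.boxPoints(r).round(0).tolist())
E
python3 tilt.py
```

```text
-20 wrist base front [[245.0, 148.0], [312.0, 148.0]] scene [[193.0, 257.0], [174.0, 263.0]] baseZ 0.02
-10 wrist base front [[246.0, 167.0], [310.0, 167.0]] scene [[191.0, 255.0], [173.0, 261.0]] baseZ 0.015
0 wrist base front [[248.0, 187.0], [309.0, 187.0]] scene [[190.0, 252.0], [172.0, 258.0]] baseZ 0.014
10 wrist base front [[249.0, 208.0], [308.0, 208.0]] scene [[188.0, 247.0], [170.0, 253.0]] baseZ 0.015
20 wrist base front [[249.0, 228.0], [308.0, 228.0]] scene [[186.0, 242.0], [168.0, 248.0]] baseZ 0.02
wrist body top row 223 cols 248 311
scene body 307.0 [[164.0, 230.0], [183.0, 224.0], [189.0, 242.0], [170.0, 249.0]]
```

Both views agree on about 18° of lean with the cap forward, so pad friction stopped the swing. I'll set the front edge of the base on the bench and drag back to bring the bottle upright.

Request:
arm_command --pt "0 -1.5 0" --pt "0 -2 0" --pt "0 -1.5 0" --pt "0 0 0.4" --pt "0 0 0.4" --pt "0 0 0" --twist '[0, 0, 0, 0, 0, 0]'

```text
time_s: 21.88
tool_pos: [0.4664, -0.3132, 0.087]
tool_rot: [179.6, -0.6, -107.4]
force: [-1.2, -0.0, 0.6]
grip_width: 0.0389
```

```bash
python3 tilt.py; python3 -c "
from h import *
d([0,0,0])"
```

```text
-20 wrist base front [[244.0, 148.0], [312.0, 148.0]] scene [[199.0, 275.0], [181.0, 281.0]] baseZ 0.011
-10 wrist base front [[246.0, 167.0], [310.0, 167.0]] scene [[198.0, 272.0], [179.0, 278.0]] baseZ 0.006
0 wrist base front [[248.0, 187.0], [309.0, 187.0]] scene [[196.0, 268.0], [178.0, 275.0]] baseZ 0.005
10 wrist base front [[249.0, 208.0], [308.0, 208.0]] scene [[194.0, 264.0], [176.0, 270.0]] baseZ 0.006
20 wrist base front [[249.0, 228.0], [308.0, 228.0]] scene [[192.0, 259.0], [174.0, 265.0]] baseZ 0.011
wrist body top row 210 cols 249 309
scene body 365.5 [[169.0, 248.0], [189.0, 240.0], [197.0, 261.0], [177.0, 268.0]]
delta cm [-16.06  53.81   8.89] twist None at [ 0.4664 -0.3132  0.0871] f [-0.3 -0.3 -0.2]
```

Request:
arm_command --pt "0 0 0.2" --pt "0 0 0.2" --pt "0 0.5 0.1" --pt "0 0.6 0.1" --pt "0 0.6 0.1" --pt "0 0.5 0.1" --pt "0 0 0.1" --pt "0 0 0" --twist '[0, 0, 0, 0, 0, 0, 0, 0]'

```text
time_s: 22.98
tool_pos: [0.451, -0.3094, 0.0866]
tool_rot: [-179.2, -0.8, -107.4]
force: [0.3, 0.7, 0.2]
grip_width: 0.0388
```

```bash
python3 tilt.py
```

```text
-20 wrist base front [[244.0, 149.0], [312.0, 149.0]] scene [[197.0, 270.0], [178.0, 277.0]] baseZ 0.01
-10 wrist base front [[246.0, 169.0], [310.0, 169.0]] scene [[196.0, 268.0], [177.0, 274.0]] baseZ 0.006
0 wrist base front [[247.0, 189.0], [309.0, 189.0]] scene [[194.0, 264.0], [176.0, 270.0]] baseZ 0.004
10 wrist base front [[248.0, 210.0], [308.0, 209.0]] scene [[192.0, 260.0], [174.0, 266.0]] baseZ 0.006
20 wrist base front [[249.0, 230.0], [307.0, 230.0]] scene [[190.0, 255.0], [172.0, 261.0]] baseZ 0.01
wrist body top row 195 cols 247 308
scene body 452.0 [[168.0, 242.0], [188.0, 236.0], [196.0, 262.0], [176.0, 268.0]]
```

The lean is now about 3° and the bottle is resting on the bench. I'll drag it a touch more, open to let it settle, then re-grip the cap firmly in place.

Request:
arm_command --pt "0 0.3 0.1" --pt "0 0 0.1" --pt "0 0 0" --pt "0 0 0" --twist '[0, 0, 0, 0]'

```text
time_s: 23.58
tool_pos: [0.4508, -0.3094, 0.0865]
tool_rot: [-178.9, -0.9, -107.4]
force: [1.6, -0.9, 3.3]
grip_width: 0.039
```

```bash
python3 tilt.py
```

```text
-20 wrist base front [[244.0, 150.0], [312.0, 150.0]] scene [[197.0, 270.0], [178.0, 277.0]] baseZ 0.01
-10 wrist base front [[246.0, 170.0], [310.0, 170.0]] scene [[196.0, 268.0], [177.0, 274.0]] baseZ 0.006
0 wrist base front [[247.0, 190.0], [308.0, 190.0]] scene [[194.0, 264.0], [176.0, 270.0]] baseZ 0.004
10 wrist base front [[248.0, 210.0], [307.0, 210.0]] scene [[192.0, 260.0], [174.0, 266.0]] baseZ 0.006
20 wrist base front [[249.0, 231.0], [307.0, 230.0]] scene [[190.0, 255.0], [172.0, 261.0]] baseZ 0.01
wrist body top row 195 cols 247 308
scene body 453.0 [[168.0, 242.0], [188.0, 236.0], [196.0, 262.0], [176.0, 268.0]]
```

Request:
arm_command --pt "0 0 0" --pt "0 0 0" --pt "0 0 0" --pt "0 0 0" --pt "0 0 0" --twist '[0, 0, 0, 0, 0]' --grip 80

```text
time_s: 24.3
tool_pos: [0.4472, -0.3087, 0.0836]
tool_rot: [-179.3, -0.8, -107.4]
force: [-0.1, -1.1, -0.5]
grip_width: 0.0683
```

```bash
python3 tilt.py
python3 - <<'E'
from h import *
w=cam('wrist');s=cam("scene")
for n,C,b in(("scene",s,(150,190,230,300)),("wrist",w,(200,0,360,330))):
    for a,r in blobs(C,(95,100,50),(130,255,255),b,10)[:2]: print(n,a,[np.round(q,1).tolist() for q in r],ray(C,r[0],.11).round(4))
cv2.imwrite('pics/s9.png',cv2.hconcat([cv2.resize(w['img'],(400,300)),cv2.resize(s['img'][180:285,100:240],(400,300))]))
E
```

```text
-20 wrist base front [[244.0, 149.0], [312.0, 149.0]] scene [[197.0, 270.0], [178.0, 276.0]] baseZ 0.007
-10 wrist base front [[246.0, 169.0], [310.0, 169.0]] scene [[195.0, 267.0], [177.0, 274.0]] baseZ 0.003
0 wrist base front [[247.0, 189.0], [308.0, 189.0]] scene [[194.0, 264.0], [175.0, 270.0]] baseZ 0.001
10 wrist base front [[248.0, 209.0], [308.0, 209.0]] scene [[192.0, 260.0], [174.0, 266.0]] baseZ 0.003
20 wrist base front [[249.0, 230.0], [307.0, 230.0]] scene [[190.0, 255.0], [172.0, 261.0]] baseZ 0.007
wrist body top row 190 cols 246 308
scene body 460.0 [[167.0, 237.0], [187.0, 231.0], [196.0, 263.0], [175.0, 269.0]]
scene 207.0 [[177.4, 235.6], [16.2, 15.2], 74.1] [ 0.4548 -0.3085  0.11  ]
wrist 3175.0 [[279.0, 257.5], [51.0, 76.0], 90.0] [ 0.4606 -0.3122  0.11  ]
wrist 414.5 [[279.0, 317.5], [11.0, 54.0], 90.0] [ 0.4284 -0.3021  0.11  ]
```

The bottle stands upright, centred on the tool. I'll grip it firmly and lift.

Request:
arm_command --pt "0 0 0" --pt "0 0 0" --pt "0 0 0" --pt "0 0 0" --pt "0 0 0" --twist '[0, 0, 0, 0, 0]' --grip 0 --force 20

```text
time_s: 25.12
tool_pos: [0.448, -0.3082, 0.0844]
tool_rot: [-179.3, -0.8, -107.4]
force: [0.1, 0.2, 1.0]
grip_width: 0.0387
```

Request:
arm_command --pt "0 0 -1" --pt "0 0 -2" --pt "0 0 -3" --pt "0 0 -4" --pt "0 0 -3" --pt "0 0 0" --pt "0 0 0" --twist '[0, 0, 0, 0, 0, 0, 0]'

```text
time_s: 26.0
tool_pos: [0.4443, -0.3059, 0.2165]
tool_rot: [-179.6, -0.8, -107.5]
force: [-0.3, -0.7, -1.9]
grip_width: 0.0386
```

```bash
python3 tilt.py .103
python3 - <<'E'
from h import *
t=cam("top")
# pan: balance geometry from keys; check with pan grey face
x=np.array([np.cos(np.radians(-7.8)),np.sin(np.radians(-7.8))])
m=[[.4597,.1218],[.7561,.0849],[.7249,-.1325],[.4309,-.0904]]
print("pan edges prediction: base mid-row keys", (np.array([.4901,.0881])+[.4692,-.0635])/2)
# pan corners clicked in crop (x4, offset 220,110): near edge (92,270),(333,305); far (130,28),(368,72)
for q in((92,270),(333,305),(130,28),(368,72)): print(ray(t,(220+q[0]/4,110+q[1]/4),.082).round(4))
E
```

```text
-20 wrist base front [[244.0, 148.0], [311.0, 148.0]] scene [[190.0, 237.0], [170.0, 243.0]] baseZ 0.139
-10 wrist base front [[246.0, 168.0], [310.0, 168.0]] scene [[189.0, 234.0], [169.0, 241.0]] baseZ 0.134
0 wrist base front [[247.0, 188.0], [308.0, 188.0]] scene [[187.0, 231.0], [168.0, 237.0]] baseZ 0.132
10 wrist base front [[248.0, 209.0], [307.0, 209.0]] scene [[185.0, 226.0], [166.0, 233.0]] baseZ 0.134
20 wrist base front [[249.0, 230.0], [307.0, 229.0]] scene [[183.0, 221.0], [164.0, 227.0]] baseZ 0.139
wrist body top row 190 cols 249 309
scene body 551.5 [[159.0, 209.0], [183.0, 201.0], [192.0, 227.0], [168.0, 236.0]]
pan edges prediction: base mid-row keys [0.47965 0.0123 ]
[0.5849 0.074  0.082 ]
[ 0.5663 -0.0812  0.082 ]
[0.7448 0.0549 0.082 ]
[ 0.7197 -0.1004  0.082 ]
```

Request:
arm_command --pt "0 0 -0.5" --pt "0 0 0" --pt "0 0 0" --twist '[-5, -4.7, 0]'

```text
time_s: 26.52
tool_pos: [0.4427, -0.3047, 0.2174]
tool_rot: [179.9, -0.6, -97.5]
force: [-0.1, -1.2, -1.9]
grip_width: 0.0389
```

```bash
python3 -c "
from h import *
d([.654,-.013,.2165],-97.8)"
```

```text
delta cm [-31.68 -17.15  -0.28] twist 0.3 at [ 0.4427 -0.3047  0.2174] f [-0.1 -1.2 -1.9]
```

Request:
arm_command --pt "-2 -1.1 -0.1" --pt "-4 -2.2 -0.1" --pt "-4 -2.2 -0.1" --pt "-4 -2.2 -0.1" --pt "-4 -2.2 -0.1" --pt "-4 -2.2 -0.1" --pt "-4 -2.1 -0.1" --pt "-2 -1.3 0" --pt "0 0 0" --pt "0 0 0" --twist '[0, 0, 0, 0, 0, 0, 0, 0, 0, 0]'

```text
time_s: 27.78
tool_pos: [0.6369, -0.0437, 0.2118]
tool_rot: [179.2, -0.5, -98.8]
force: [-0.1, 0.2, -2.5]
grip_width: 0.0387
```

```bash
python3 -c "
from h import *
d([.654,-.013,.175],-97.8)"
```

```text
delta cm [-3.33 -1.27  3.63] twist -1.0 at [ 0.6369 -0.0437  0.2118] f [-0.1  0.2 -2.5]
```

Request:
arm_command --pt "-1.5 -0.6 0" --pt "-1.5 -0.6 0" --pt "0 0 0.8" --pt "0 0 1" --pt "0 0 1" --pt "0 0 0.4" --pt "0 0 0" --pt "0 0 0" --twist '[-1, 0, 0, 0, 0, 0, 0, 0]'

```text
time_s: 28.78
tool_pos: [0.6521, -0.0186, 0.1763]
tool_rot: [179.1, -0.7, -98.1]
force: [-0.0, 0.4, -1.7]
grip_width: 0.0384
```

```bash
python3 tilt.py .103; python3 -c "
from h import *
d([.654,-.013,.166],-97.8)"
```

```text
-20 wrist base front [[244.0, 146.0], [312.0, 146.0]] scene [[336.0, 234.0], [320.0, 242.0]] baseZ 0.099
-10 wrist base front [[246.0, 166.0], [310.0, 166.0]] scene [[332.0, 232.0], [316.0, 240.0]] baseZ 0.094
0 wrist base front [[248.0, 186.0], [309.0, 186.0]] scene [[328.0, 229.0], [312.0, 237.0]] baseZ 0.092
10 wrist base front [[249.0, 207.0], [308.0, 206.0]] scene [[324.0, 225.0], [308.0, 233.0]] baseZ 0.094
20 wrist base front [[249.0, 227.0], [307.0, 227.0]] scene [[320.0, 221.0], [304.0, 229.0]] baseZ 0.099
wrist body top row 0 cols 330 355
scene body 1494.5 [[295.0, 245.0], [295.0, 196.0], [334.0, 196.0], [334.0, 245.0]]
delta cm [-0.58 -0.12  1.03] twist -0.3 at [ 0.6521 -0.0185  0.1764] f [-0.1  1.1 -1.4]
```

Now the gentle lowering, with y nudged 5 mm.

Request:
arm_command --pt "-0.5 0 0.2" --pt "0 0 0.2" --pt "0 0 0.2" --pt "0 0 0.1" --pt "0 0 0" --twist '[0, 0, 0, 0, 0]'

```text
time_s: 29.5
tool_pos: [0.653, -0.013, 0.1694]
tool_rot: [179.2, -0.7, -98.0]
force: [-0.1, 0.4, -1.5]
grip_width: 0.0386
```

Request:
arm_command --pt "0 0 0.1" --pt "0 0 0.1" --pt "0 0 0.1" --pt "0 0 0.1" --twist '[0, 0, 0, 0]'

```text
time_s: 30.0
tool_pos: [0.6535, -0.0132, 0.167]
tool_rot: [179.3, -0.7, -98.1]
force: [-1.9, -0.4, 4.5]
grip_width: 0.0385
```

Request:
arm_command --pt "0 0 0" --pt "0 0 0" --twist '[0, 0]'

```text
time_s: 30.25
tool_pos: [0.6535, -0.0132, 0.167]
tool_rot: [179.3, -0.7, -98.1]
force: [-0.3, -0.3, -0.3]
grip_width: 0.0384
```

Request:
arm_command --pt "0 0 0" --pt "0 0 0" --pt "0 0 0" --pt "0 0 0" --pt "0 0 0" --pt "0 0 0" --twist '[0, 0, 0, 0, 0, 0]' --grip 90

```text
time_s: 31.0
tool_pos: [0.654, -0.0131, 0.1668]
tool_rot: [179.3, -0.6, -98.1]
force: [0.3, -0.1, 0.1]
grip_width: 0.0778
```

Request:
arm_command --pt "0 0 -1" --pt "0 0 -2" --pt "0 0 -3" --pt "0 0 -3" --pt "0 0 0" --pt "0 0 0" --twist '[0, 0, 0, 0, 0, 0]'

```text
time_s: 31.75
tool_pos: [0.6561, -0.0118, 0.2654]
tool_rot: [179.6, -0.6, -98.1]
force: [0.5, 0.0, 0.1]
grip_width: 0.0785
```

Run:
```python
from h import *
d([.4692,-.0635,.08],-97.8)
w=cam('wrist');s=cam("scene")
cv2.imwrite('pics/s10.png',cv2.hconcat([cv2.resize(w['img'],(400,300)),cv2.resize(s['img'][140:290,230:430],(400,300))]))
```

```text
delta cm [ 7.54 17.66 18.74] twist -0.3 at [ 0.6561 -0.0118  0.2654] f [0.5 0.  0.1]
```

View pics/s10.png

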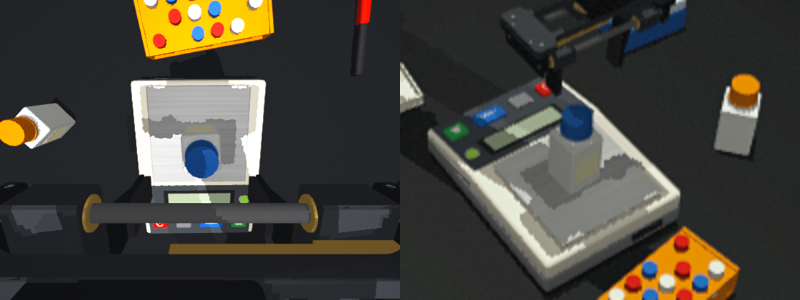

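The bottle stands upright on the pan, blue cap at (200,158) in the wrist half and (577,122) in the scene half. Now for the print key: shut the fingers, back off high, then descend.

Request:
arm_command --pt "1 2 0" --pt "1.5 4 0" --pt "1.5 4 0" --pt "1.5 4 0" --pt "1.5 3 0" --pt "0 0 3" --pt "0 0 4" --pt "0 0 4" --pt "0 0 3" --pt "0 0 0" --twist '[0, 0, 0, 0, 0, 0, 0, 0, 0, 0]' --grip 0

```text
time_s: 33.1
tool_pos: [0.4634, -0.0607, 0.1147]
tool_rot: [178.8, -0.6, -98.2]
force: [0.3, 0.5, 0.8]
grip_width: 0.0007
```

Run:
```python
from h import *
d([.4692,-.0635,.072],-97.8)
print(np.array(cam('wrist')["hand_eye"])[:3,3])
```

```text
delta cm [ 0.14 -0.71  4.26] twist -0.4 at [ 0.4634 -0.0607  0.1147] f [0.3 0.5 0.8]
[-4.07845803e-05 -7.82149709e-02 -1.62901680e-01]
```

Request:
arm_command --pt "0.1 -0.6 1" --pt "0 0 1.5" --pt "0 0 1.2" --pt "0 0 0.4" --pt "0 0 0" --twist '[-0.4, 0, 0, 0, 0]'

```text
time_s: 33.78
tool_pos: [0.4725, -0.0636, 0.0751]
tool_rot: [179.2, -0.6, -97.8]
force: [0.3, -0.3, 0.7]
grip_width: 0.0003
```

```bash
python3 -c "
from h import *
d([.4692,-.0635,.060],-97.8)"
```

```text
delta cm [0.02 0.3  1.52] twist -0.0 at [ 0.4725 -0.0636  0.0751] f [ 0.3 -0.3  0.7]
```

Request:
arm_command --pt "0 0.3 0.2" --pt "0 0 0.3" --pt "0 0 0.4" --pt "0 0 0.4" --pt "0 0 0.2" --pt "0 0 0.2" --twist '[0, 0, 0, 0, 0, 0]'

```text
time_s: 34.52
tool_pos: [0.4703, -0.0635, 0.0585]
tool_rot: [179.4, -0.7, -97.8]
force: [-0.6, -0.1, 4.0]
grip_width: 0.0003
```

Request:
arm_command --pt "0 0 0.2" --pt "0 0 0.2" --pt "0 0 0.2" --twist '[0, 0, 0]'

```text
time_s: 34.9
tool_pos: [0.471, -0.0636, 0.0554]
tool_rot: [179.4, -0.8, -97.8]
force: [-9.4, 0.8, 22.8]
grip_width: 0.0003
```

Request:
arm_command --pt "0 0 0.1" --pt "0 0 0.1" --pt "0 0 -1" --pt "0 0 -3" --pt "0 0 -4" --pt "0 1 -4" --pt "0 0 0" --pt "0 0 0" --twist '[0, 0, 0, 0, 0, 0, 0, 0]'

```text
time_s: 35.9
tool_pos: [0.4614, -0.0605, 0.1787]
tool_rot: [179.2, -0.8, -97.8]
force: [-0.2, 0.1, -0.0]
grip_width: 0.0006
```

Run:
```python
from h import *
d([.4692,-.0635,.2])
w=cam('wrist');s=cam("scene")
cv2.imwrite('pics/s11.png',cv2.hconcat([cv2.resize(w['img'],(400,300)),cv2.resize(s['img'][140:290,230:430],(400,300))]))
```

```text
delta cm [ 0.22 -0.79 -2.14] twist None at [ 0.4614 -0.0605  0.1787] f [-0.2  0.1 -0. ]
```

View pics/s11.png

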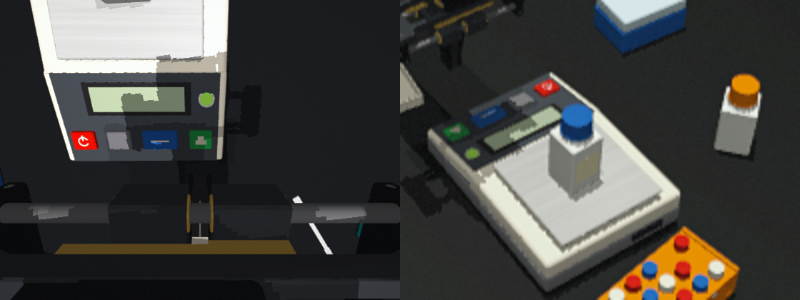

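The bottle stands upright on the pan, cap at (577,122) in the scene half, exactly as before the print press. The keys are clear and the arm is touching nothing. I'll hand the job in.

```bash
python3 -c "
from cell import env
print(env.sign_off())"
```

```text
the job is handed in; nothing more can be done
None
```

The job is handed in at about 36 s of the 67 s allowed; sign-off gave no verdict. The blue-capped bottle is standing on the pan.

- **Keys:** I pressed power, then tare with the pan empty, and print after the bottle was placed. Each bottomed out at about 22 N on the wrist sensor, and I kept off the grey units key.
- **Standing the bottle up:** My first grip, 5 N on the flat sides, failed: the bottle stayed horizontal in the jaws, so I laid it back down. Gripping the cap at 3 N let it pivot to about 18° of lean. Dragging the base edge along the bench brought it upright, and I then gripped firmly and carried it.
- **Placing:** I let go with the tool about 1 mm from my measured pan centre, and about 4 N was on the wrist sensor as it touched down.
- **Last checks:** The final pictures show the bottle upright in the same spot before and after the print press. The wrist force was about zero and the fingers were clear. The orange-capped bottle looks unmoved; I checked it and the tip box only by eye. I did not read the key strokes or the display; that the keys came back up is judged from the picture.

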